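# Load a sample jar from the slide-covered store onto the sampler carousel

## Robot

A 6-joint arm with a two-finger parallel gripper is mounted at the origin on the work surface. World frame = base frame: x ahead of the robot, y to its left, z up, the work surface at z = 0. Lengths are in m, angles in rad, forces in N, time in s.
With the tool pointing down it reaches from about 0.4 to 0.825 m from the base axis. Payload 7 kg.
Tool frame: the origin (TCP) lies at the very end of the fingers, on their centre line; the grasp point (between the pads) lies robot.tcp_to_grasp behind it (robot.tcp_to_grasp is the distance from the TCP to the grasp point, in m); z points along the fingers, y is the line along which they close (so a half turn about z gives the same grasp; the last joint's range is limited). The gripper opens to 88 mm and grips with 3 to 60 N. Pads are 19 mm wide; open, the fingers measure 130 mm over their backs; the gripper's body (78 mm by 193 mm) begins 47 mm behind the grasp point.
Start: joints at [-0.969, 0.359, 0.012, 0, -1.224, -0.288], TCP at [0.208, -0.642, 0.227] pointing down, gripper open.
Joint ranges: [-3.07, 3.07], [-1.43, 2.12], [-1.02, 1.25], [-3.03, 1.67], [-3.05, -0], [-3.03, 3.03]. Speed limits (rad/s): [2.39, 2.39, 3.01, 3.14, 3.14, 3.14].

## Interface

Orientations are given as a unit quaternion [x, y, z, w].
In Python, from station import robot, capture, camera_model, spotter gives the robot as it stands.
- The arm moves only by the tool apply_moves, never from a script. Its argument "motion" is a list that holds one entry, the list of rows, each a list of 7 numbers: the shift along the tool's x, y, z in units of 0.25 m (1.0 is 0.25 m), then the turn, a rotation vector about the tool's x, y, z in units of 45 degrees (1.0 is 45 degrees), then the opening, from 0 (shut) to 1 (fully open). A call has 1 to 12 rows; each row shifts and turns the commanded pose from where the row before left it, along the tool's axes as they then stand; what a row does not reach is not made up. A row lasts 1/8 s, in which the tool goes at most 62.5 mm and 10.7 degrees, less where a joint would pass 70% of its speed; a pose out of reach is approached as far as the arm can. A call with a number of a shift or a turn outside -1 to 1 is refused whole. A call with a gripper value outside its range is refused whole. The fingers move at their own pace and stop on an object; "force" is the grip in N (left out, the last holds). Time passes only in rows, so rows that do not move let the fingers close. It gives the time, the measured TCP pose, the force, the opening and the grip force at its end, in the units of the state.
- robot.read_state(): the state, without advancing time (a new reading comes with each control period).
- capture(name): name is "side" or "top" or "wrist"; returns the picture (400x640x3 uint8, red, green, blue); there is no depth.
- camera_model(name): a dict with "vertical_fov" (degrees; the focal length in pixels is half the picture's height over the tangent of half this angle, whatever the lens; pixels are square), "cx", "cy" (the principal point, pixels), "origin" and "orientation" of the camera in the world; the wrist camera has in their place "tool_from_camera" (4x4, takes a point from camera to tool coordinates, whose origin is the TCP and whose axes are the flange's). Camera axes: x right, y down, z forward; pixel columns grow to the right and rows downward; lengths in m; the calibration is good to about 2 mm. A picture is of the moment at which its call begins: read the wrist's pose just before it. camera_model takes no time and is no camera call.
- robot.finish_job(): hands the job in; it is judged then, once.
Trained networks look in the newest picture that a camera, given by its name, has taken for a name from the list of things; names that differ only in an ending like _2 or _b are one class to them, and where a whole thing is asked for, a point or a joint stands for the part that bears it (a point fixed in the world has none). Each returns a list of dicts, best first, with "p" (0 to 1); they miss things now and then, are a little off and sometimes report something else, mostly with a low value. They report only what shows in the picture. A call takes as long as a camera call.
- spotter.spot_in(name, camera): "uv" ([column, row] in pixels, amid what is visible of it).
- spotter.spot_point(name, camera): "uv" ([column, row] in pixels: a listed point, or the origin of a listed thing).
The state is a dict: "time": time; "joints": joint angles; "qvel": joint speeds; "joint_efforts": joint torques, N m; "ee_pos": TCP position; "eef_rot": TCP orientation; "contact_force": force on the tool from outside, world axes, zero at the start; "wrist_torque": the same for the moment, N m; "opening": finger opening in m; "grasp_force": force on a finger pad.
Only numpy, scipy, OpenCV 4.12 (cv2) and the standard library are available. Lean on these libraries where they do the work, as an engineer would, in place of code of your own. Each camera call takes 0.05 s, during which the arm holds its last target. There are 200 camera calls.

## Task

Slide the blue cover of the slanted sample store fully open, take out the amber jar and stand it upright inside the yellow rim of the carousel. Then turn the carousel anticlockwise (seen from above) by its steel pin until it meets its stop, with the jar under the sampling head, and leave the store's cover slid fully shut again. Do not let the jar fall over, and leave everything else on the bench where it is.

Things in the scene. Friction and masses are not known exactly. Their poses are not given: they have to be found in the camera images.
- store: slanted sample store: fixed white box, blue end cheeks; 248 mm wide (its y), 150 mm deep (x), 140 mm high. Origin: mid-width, on the bench. Its deck faces away from the robot and up, its normal leaning 30 degrees from vertical to store -x; deck centre 100 mm above the origin. Rails 12 mm high run along y, 58 mm up- and downslope of the deck's middle. Solid +y half: the cover parks there
- cradle (a point): centre of the compartment's floor, where the jar's foot stands at the start; axes as store. The compartment fills the store's -y half: opening 94 mm along the slope by 104 mm along y, 70 mm deep square to the deck. The jar stands between two plates 34 mm high, 30 mm wide, up- and downslope of it, and two strips 10 mm high at its +y and -y sides; above these 34 mm are free on each y side
- cover_grip (a point): grip point on the cover's white handle. Cover: blue plate 106 x 116 x 5 mm on the slanted deck. Handle: rib square on the cover's middle, 12 mm thick along y, 44 mm long along the slope, 28 mm high; this point is in its mid-plane, 22 mm above the cover's face, 6 mm below the rib's top. Axes: y the opening direction (= store y), x up the slope, z square out of the slanted deck
- cover (a joint): slide of the store cover along store +y, m: 0 fully shut over the compartment, 0.116 fully open (stop). It stays where it is left; friction about 2 N
- jar: amber sample jar with white cap, a plain cylinder 34 mm in diameter, 64 mm high, about 70 g. Origin: centre of its underside; z along its axis to the cap. At the start it stands in the cradle of the compartment, square to the slanted deck (30 degrees off vertical), its top 6 mm below the deck, hidden by the cover
- sampler: fixed base of the carousel sampler. Origin: on the carousel's vertical axis, on the bench; x towards its white tower. The tower (45 x 64 mm, 224 mm high) stands 150 mm from the axis; from it a blue sampling head, 34 mm in diameter, hangs 70 mm from the axis along x, its needle ending 138 mm and its body 150 mm above the bench
- carousel (a joint): angle of the carousel, rad, growing anticlockwise from above: at 1.745 (stop) the station is on sampler +x under the head; at 0 it is 100 degrees clockwise of that. Stays where left. Grey disc, 210 mm in diameter, upper face 40 mm above the bench; two capped standards, 31 mm wide, 60 mm high, are fixed on it at 70 mm radius, 90 degrees to either side of the station
- station (a point): centre of the station's floor on the carousel's upper face, 70 mm from the axis: a place 50 mm wide within a yellow rim 5 mm high and 6 mm thick; turns with the carousel
- index_pin (a point): upright steel index pin on the carousel, 14 mm in diameter, across the axis from the station, 70 mm from the axis; this point is on its axis 33 mm above the disc, 15 mm below its top
- beaker: bystander: small glass beaker, 52 mm wide, 60 mm high; origin under its centre
- solvent: bystander: amber solvent bottle with blue cap, 60 mm wide, 140 mm high; origin under its centre
- tin: bystander: flat aluminium tin, 48 mm wide, 22 mm high; origin under its centre
- septa_box: bystander: small cardboard box, 70 x 90 x 35 mm; origin under its centre
- tip_box: bystander: clear box with orange lid, 82 x 112 x 57 mm; origin under its centre

How it is judged:
By the outcome, as a careful person would: the job done as asked, in the order asked, and still so for the second after the job is handed in, with the robot touching nothing.
It also fails if it takes over 72 s, if anything falls off the work surface, if the arm or the gripper's body presses on something with over 40 N, if the wrist force passes 120 N, or if a joint passes its speed limit or range.

## Working session

There is one attempt and no reset: what is moved stays moved. The work goes in short steps, Python scripts to look and compute and a tool call to move; the robot and the scene stay as the last step left them, time stands still between calls to the robot, and variables do not carry over. Pictures are saved under pics/ and viewed, at most 10 in all, crops included, and the job is handed in when it is done.

Besides the shell and the picture viewer there is one more tool, called after "Emit:" as a command line: name --argument value ..., lists and objects as JSON in quotes. apply_moves: Moves the arm, as the interface text tells. Its arguments: {"type":"object","properties":{"motion":{"type":"array"},"force":{"type":"number"}},"required":["motion"]}

```bash
ls; mkdir -p pics; python3 - <<'E'
from station import robot, capture, camera_model, spotter
import cv2,numpy as np
s=robot.read_state(); print(s, robot.tcp_to_grasp)
for c in ["side","top"]:
    m=camera_model(c); print(c,m)
    im=capture(c); cv2.imwrite(f"pics/{c}0.png",im[:,:,::-1])
    for n in ["store","cover_grip","jar","sampler","station","index_pin","cradle","beaker","solvent","tin","septa_box","tip_box"]:
        try: print(n,[(np.round(d["uv"],1).tolist(),round(d["p"],2)) for d in spotter.spot_point(n,c)[:2]])
        except Exception as e: print(n,e)
print(camera_model("wrist"))
E
```

```text
pics
{'time': 0.0, 'joints': array([-9.68884987e-01,  3.59357979e-01,  1.10776902e-02, -3.51739271e-04,
       -1.22407081e+00, -2.88073534e-01]), 'qvel': array([ 0.0022281 , -0.00051855,  0.00065044,  0.00048197, -0.00066422,
       -0.00092048]), 'joint_efforts': array([ 1.29330406e-04, -5.82717454e+01,  2.93064559e+01,  6.99774563e+00,
        6.90743953e-03, -1.82547210e-04]), 'ee_pos': array([ 0.20819713, -0.64159357,  0.22564927]), 'eef_rot': array([-1.56216506e-01,  9.87722518e-01,  7.72857718e-04, -1.85372956e-04]), 'contact_force': array([ 0.28314503,  0.07592859, -0.57040679]), 'wrist_torque': array([-0.01196424,  0.03870853,  0.01439124]), 'grasp_force': 0.0, 'opening': 0.08773302485246745} 0.0188
side {'vertical_fov': 48.03910423678791, 'cx': 326.82337922490245, 'cy': 201.74795851501452, 'origin': array([-0.00877187,  0.81911903,  0.93110259]), 'orientation': array([-0.28701556,  0.85396939, -0.41483974,  0.1275396 ])}
store [([370.4, 202.3], 0.97), ([371.6, 201.8], 0.5)]
cover_grip [([363.6, 175.9], 0.92)]
jar []
sampler [([290.9, 289.9], 0.86)]
station [([302.8, 262.2],
[... 623 characters left out ...]
69.4, 216.4], 0.67)]
index_pin []
cradle [([363.7, 220.7], 0.77)]
beaker [([318.7, 202.7], 0.69)]
solvent [([312.4, 160.9], 0.66), ([179.3, 216.4], 0.34)]
tin [([314.6, 244.4], 0.52)]
septa_box [([182.7, 218.9], 0.9)]
tip_box [([455.0, 215.9], 0.89)]
{'vertical_fov': 63.359059195475936, 'cx': 316.63052642935037, 'cy': 198.3514105020157, 'tool_from_camera': array([[ 6.34904184e-04, -9.57274977e-01, -2.89178519e-01,
         7.85602575e-02],
       [ 9.99999398e-01,  8.66638907e-04, -6.73313971e-04,
         9.39250427e-06],
       [ 8.95159972e-04, -2.89177917e-01,  9.57274951e-01,
        -1.57905141e-01],
       [ 0.00000000e+00,  0.00000000e+00,  0.00000000e+00,
         1.00000000e+00]])}
```

View pics/side0.png

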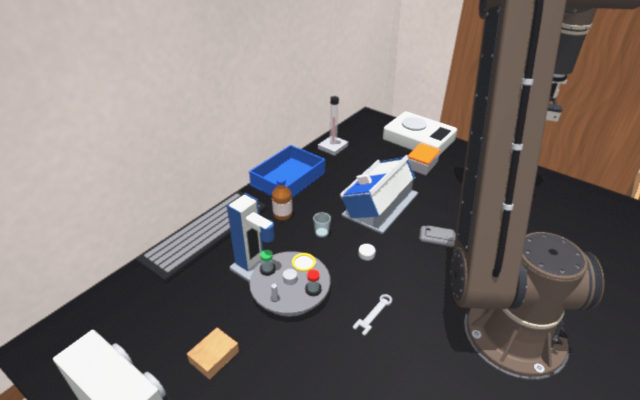

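View pics/top0.png

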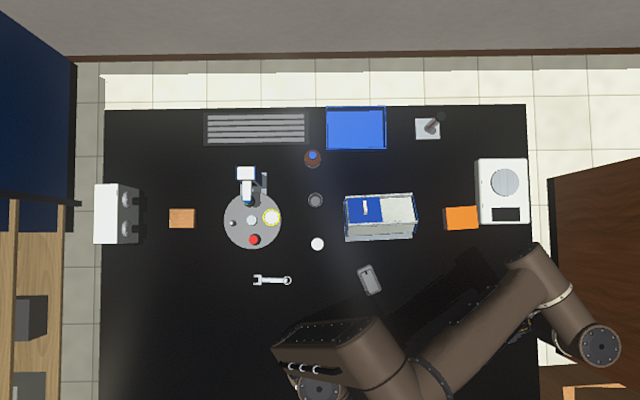

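Side view: store at (378,190) with the cover's handle at (364,177). Carousel at (290,282) has its yellow station at (304,262), pin at (275,290) and red and green standards. The tower is at (245,230). Top view: cover on the store's left (world +y) half, so store y points roughly along world -y. The station is on the carousel's -y side at (271,217), and the pin is opposite at (233,223).

```bash
cat > h.py <<'E'
import numpy as np
from scipy.spatial.transform import Rotation as R
from station import robot, capture, camera_model, spotter
def cam(name, st=None):
    m=camera_model(name); f=200/np.tan(np.radians(m["vertical_fov"]/2))
    if name=="wrist":
        st=st or robot.read_state(); T=np.eye(4); T[:3,:3]=R.from_quat(st["eef_rot"]).as_matrix(); T[:3,3]=st["ee_pos"]
        T=T@m["tool_from_camera"]; return T[:3,3],T[:3,:3],f,m["cx"],m["cy"]
    return m["origin"],R.from_quat(m["orientation"]).as_matrix(),f,m["cx"],m["cy"]
def ray(c,uv):
    o,Rm,f,cx,cy=c; d=Rm@np.array([(uv[0]-cx)/f,(uv[1]-cy)/f,1]); return o,d/np.linalg.norm(d)
def proj(c,P):
    o,Rm,f,cx,cy=c; p=Rm.T@(np.asarray(P)-o); return np.array([cx+f*p[0]/p[2],cy+f*p[1]/p[2]])
def tri(rays):
    A=sum(np.eye(3)-np.outer(d,d) for o,d in rays); b=sum((np.eye(3)-np.outer(d,d))@o for o,d in rays)
    P=np.linalg.solve(A,b); return P,[float(np.linalg.norm(np.cross(P-o,d))) for o,d in rays]
def onz(r,z): o,d=r; return o+d*(z-o[2])/d[2]
def plan(p1,R1,n,p0=None,R0=None,g=1.0,dec=3):
    """rows from (p0,R0) to (p1,R1) in n rows, straight line, rotation shared evenly"""
    st=robot.read_state()
    p0=st["ee_pos"] if p0 is None else np.array(p0); R0=R.from_quat(st["eef_rot"]) if R0 is None else R0
    p,q=np.array(p0,float),R0
    for k in range(n):
        rem=n-k
        dt=np.round(q.inv().apply((p1-p)/rem)/0.25,dec); dr=np.round((q.inv()*R1).as_rotvec()/rem/(np.pi/4),dec)
        print([*map(float,dt+0),*map(float,dr+0),g])
        p=p+q.apply(dt*0.25); q=q*R.from_rotvec(dr*np.pi/4)
    print("end",p.round(4),"err",np.round(p-p1,4))
    return p,q
E
python3 - <<'E'
from h import *
S=cam("side");T=cam("top")
d={"store":([370.4,202.3],[372.5,212.4]),"cover_grip":([363.6,175.9],[365.7,204.8]),"sampler":([290.9,289.9],[254.8,218.6]),"station":([302.8,262.2],[269.4,216.4]),"cradle":([370.2,205.6],[363.7,220.7]),"beaker":([318.1,234.3],[318.7,202.7]),"tin":([365.3,251.3],[314.6,244.4]),"solvent":([279.5,213.9],[312.4,160.9]),"tip":([418,167.7],[455,215.9]),"septa":([214.2,352.8],[182.7,218.9])}
for k,(a,b) in d.items():
    P,e=tri([ray(S,a),ray(T,b)]); print(k,P.round(3),np.round(e,4))
print("pin z73",onz(ray(S,[274.9,285.4]),.073), "pin top", onz(ray(T,[233,223]),.088))
st=robot.read_state(); print(R.from_quat(st["eef_rot"]).as_matrix().round(3))
E
```

```text
store [ 0.548 -0.207  0.01 ] [0.0022 0.0022]
cover_grip [ 0.567 -0.172  0.128] [0.0017 0.0017]
sampler [ 0.529  0.228 -0.007] [0.0017 0.0017]
station [0.534 0.169 0.047] [0.0015 0.0015]
cradle [ 0.522 -0.169  0.033] [0.0069 0.0069]
beaker [ 0.597 -0.004 -0.013] [0.0121 0.0121]
tin [0.433 0.008 0.023] [0.0009 0.0009]
solvent [0.747 0.014 0.004] [0.0054 0.0054]
tip [ 0.532 -0.518 -0.011] [0.0018 0.0018]
septa [0.532 0.492 0.019] [0.0003 0.0003]
pin z73 [0.52208583 0.29088791 0.073     ] pin top [0.51247689 0.29491622 0.088     ]
[[-0.951 -0.309 -0.   ]
 [-0.309  0.951  0.   ]
 [ 0.     0.    -1.   ]]
```

```bash
python3 - <<'E'
from h import *
Rd=R.from_matrix(np.array([[-1,0,0],[0,1,0],[0,0,-1.]]))
p,q=plan(np.array([.52,-.27,.35]),Rd,12)
plan(np.array([.52,-.10,.35]),Rd,6,p,q)
E
```

```text
[-0.137, 0.086, -0.041, 0.0, 0.0, 0.033, 1.0]
[-0.135, 0.089, -0.041, 0.0, 0.0, 0.033, 1.0]
[-0.132, 0.093, -0.041, 0.0, 0.0, 0.033, 1.0]
[-0.13, 0.096, -0.041, 0.0, 0.0, 0.033, 1.0]
[-0.128, 0.1, -0.041, 0.0, 0.0, 0.033, 1.0]
[-0.125, 0.103, -0.041, 0.0, 0.0, 0.034, 1.0]
[-0.122, 0.106, -0.041, 0.0, 0.0, 0.033, 1.0]
[-0.119, 0.109, -0.041, 0.0, 0.0, 0.034, 1.0]
[-0.116, 0.113, -0.041, 0.0, 0.0, 0.033, 1.0]
[-0.113, 0.115, -0.042, 0.0, 0.0, 0.034, 1.0]
[-0.111, 0.119, -0.041, 0.0, 0.0, 0.033, 1.0]
[-0.107, 0.121, -0.042, 0.0, 0.0, 0.034, 1.0]
end [ 0.52   -0.27    0.3501] err [-0.      0.      0.0001]
[0.0, 0.113, 0.0, 0.0, 0.0, 0.0, 1.0]
[0.0, 0.113, 0.0, 0.0, 0.0, 0.0, 1.0]
[0.0, 0.113, 0.0, 0.0, 0.0, 0.0, 1.0]
[0.0, 0.114, 0.0, 0.0, 0.0, 0.0, 1.0]
[0.0, 0.113, 0.0, 0.0, 0.0, 0.0, 1.0]
[0.0, 0.114, 0.0, 0.0, 0.0, 0.0, 1.0]
end [ 0.52   -0.1     0.3501] err [0.     0.     0.0001]
```

Emit:
apply_moves --motion '[[[-0.137,0.086,-0.041,0,0,0.033,1],[-0.135,0.089,-0.041,0,0,0.033,1],[-0.132,0.093,-0.041,0,0,0.033,1],[-0.13,0.096,-0.041,0,0,0.033,1],[-0.128,0.1,-0.041,0,0,0.033,1],[-0.125,0.103,-0.041,0,0,0.034,1],[-0.122,0.106,-0.041,0,0,0.033,1],[-0.119,0.109,-0.041,0,0,0.034,1],[-0.116,0.113,-0.041,0,0,0.033,1],[-0.113,0.115,-0.042,0,0,0.034,1],[-0.111,0.119,-0.041,0,0,0.033,1],[-0.107,0.121,-0.042,0,0,0.034,1]]]'

```text
time: 2.8
ee_pos: [0.5207, -0.2688, 0.3506]
eef_rot: [0.001, 1.0, -0.0, 0.0]
contact_force: [0.4, -0.3, 1.0]
opening: 0.0876
grasp_force: 0.0
```

Emit:
apply_moves --motion '[[[0,0,0,0,0,0,1],[0,0,0,0,0,0,1]]]'

```text
time: 3.05
ee_pos: [0.5199, -0.2699, 0.3499]
eef_rot: [-0.0, 1.0, 0.0, -0.0]
contact_force: [-0.1, 0.1, -0.7]
opening: 0.0877
grasp_force: 0.0
```

```bash
cat >> h.py <<'E'
import cv2, json, os
def look(tag, names):
    st=robot.read_state(); im=capture("wrist"); cv2.imwrite(f"pics/{tag}.png",im[:,:,::-1]); c=cam("wrist",st); out={}
    for n in names:
        r=spotter.spot_point(n,"wrist")
        if r: out[n]=[r[0]["uv"][0],r[0]["uv"][1],r[0]["p"]]
    json.dump({"c":[np.asarray(x).tolist() for x in c],"o":out},open(f"{tag}.json","w")); print({k:np.round(v,2).tolist() for k,v in out.items()})
def load(tag):
    j=json.load(open(f"{tag}.json")); c=j["c"]; return (np.array(c[0]),np.array(c[1]),*c[2:]),j["o"]
E
python3 - <<'E'
from h import *
look("w1",["store","cover_grip","cradle"])
E
```

```text
{'store': [342.7, 172.6, 0.59], 'cover_grip': [398.3, 206.1, 0.78]}
```

Emit:
apply_moves --motion '[[[0,0.113,0,0,0,0,1],[0,0.113,0,0,0,0,1],[0,0.113,0,0,0,0,1],[0,0.114,0,0,0,0,1],[0,0.113,0,0,0,0,1],[0,0.114,0,0,0,0,1],[0,0,0,0,0,0,1],[0,0,0,0,0,0,1]]]'

```text
time: 4.25
ee_pos: [0.5199, -0.1005, 0.3501]
eef_rot: [0.0, 1.0, -0.0, 0.0]
contact_force: [-0.5, -0.3, 0.4]
opening: 0.0878
grasp_force: 0.0
```

```bash
python3 - <<'E'
from h import *
look("w2",["store","cover_grip","cradle","station","sampler"])
a,oa=load("w1"); b,ob=load("w2")
for n in oa:
    if n in ob: print(n,*tri([ray(a,oa[n]),ray(b,ob[n])]))
cv2.imwrite("pics/w12.png",cv2.resize(np.vstack([cv2.imread("pics/w1.png"),cv2.imread("pics/w2.png")]),None,fx=.75,fy=.75)) 
E
```

```text
{'store': [237.4, 173.5, 0.66], 'cover_grip': [261.4, 207.3, 0.63], 'station': [495.6, 167.6, 0.58], 'sampler': [525.7, 157.0, 0.6]}
store [ 0.55311291 -0.22849937 -0.00218424] [0.0008786508101442218, 0.0008786508101444204]
cover_grip [ 0.56713012 -0.16924823  0.12737609] [0.0009245923578716, 0.0009245923578714999]
```

View pics/w12.png

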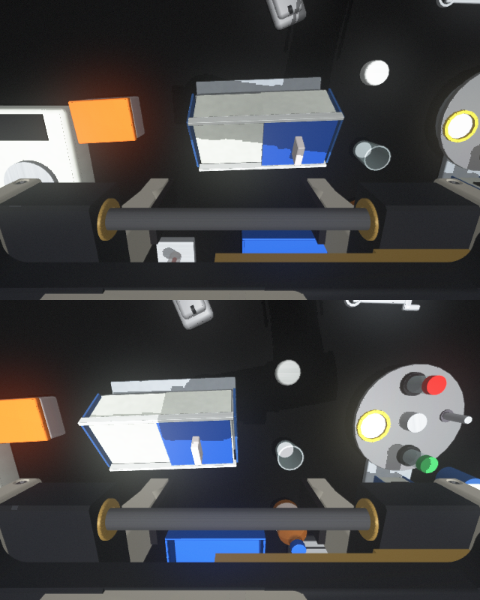

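Both wrist views show the store: w1 has its ridge at about (250,163)-(457,155) in full-resolution pixels, with the handle near (398,200). The carousel is on the right. I need the store's yaw more finely, so I'll look at an enlarged crop.

```bash
python3 - <<'E'
import cv2,numpy as np
a=cv2.imread("pics/w1.png")[95:235,240:470]; b=cv2.imread("pics/w2.png")[95:235,95:325]
cv2.imwrite("pics/c1.png",np.vstack([cv2.resize(x,None,fx=3.4,fy=2.1*1,interpolation=cv2.INTER_CUBIC) for x in (a,b)]))
E
```

```text
(no output)
```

View pics/c1.png

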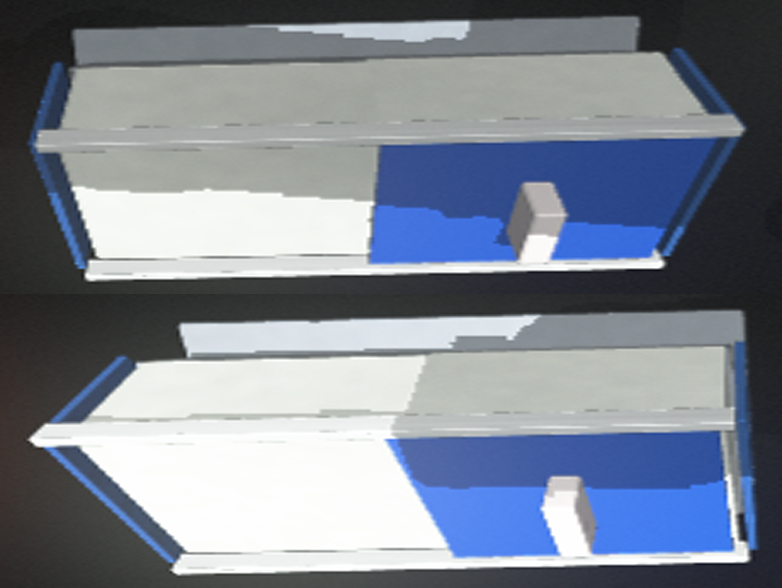

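```bash
python3 - <<'E'
from h import *
a,_=load("w1"); b,_=load("w2")
A=dict(ul=(37,150),ur=(737,136),ll=(88,280),lr=(663,268)); B=dict(ul=(35,446),ur=(735,428),ll=(178,574),lr=(748,560))
P={}
for k in A:
    ua=(240+A[k][0]/3.4,95+A[k][1]/2.1); ub=(95+B[k][0]/3.4,95+(B[k][1]-294)/2.1)
    P[k],e=tri([ray(a,ua),ray(b,ub)]); print(k,P[k].round(4),np.round(e,4))
for s in "ul":
    v=P[s+"r"]-P[s+"l"]; print(np.linalg.norm(v), np.degrees(np.arctan2(-v[0],v[1])))
m=sum(P.values())/4; print("mid",m)
E
```

```text
ul [ 0.5153 -0.3465  0.1374] [0.0006 0.0006]
ur [ 0.5069 -0.1073  0.1338] [0.0004 0.0004]
ll [ 0.6161 -0.3425  0.0781] [0.0001 0.0001]
lr [ 0.6057 -0.1033  0.0799] [0.0004 0.0004]
0.23941620442669845 2.0305776274000693
0.23946897157362243 2.4864551741472902
mid [ 0.56099749 -0.22490269  0.10730723]
```

```bash
cat >> h.py <<'E'
YAW=np.radians(2.2); ys=np.array([np.sin(YAW),-np.cos(YAW),0]); xs=np.array([-np.cos(YAW),-np.sin(YAW),0]); zz=np.array([0,0,1.])
nrm=-.5*xs+np.cos(np.pi/6)*zz; up=np.cos(np.pi/6)*xs+.5*zz
O=np.array([.554,-.227,0]); G=np.array([.566,-.1688,.1247])
Rs=R.from_matrix(np.c_[np.cross(-ys,-nrm),-ys,-nrm]); tg=.0188
Rd=R.from_matrix(np.array([[-1,0,0],[0,1,0],[0,0,-1.]]))
E
python3 - <<'E'
from h import *
print(Rs.as_matrix().round(3))
p,q=plan(G-tg*nrm+.1*nrm,Rs,8,g=.45)
plan(G-tg*nrm,Rs,4,p,q,g=.45)
E
```

```text
[[-0.865 -0.038 -0.5  ]
 [-0.033  0.999 -0.019]
 [ 0.5    0.    -0.866]]
[-0.043, -0.033, 0.077, 0.002, 0.083, -0.006, 0.45]
[-0.048, -0.033, 0.075, 0.002, 0.083, -0.006, 0.45]
[-0.053, -0.034, 0.071, 0.002, 0.083, -0.006, 0.45]
[-0.057, -0.034, 0.068, 0.001, 0.083, -0.006, 0.45]
[-0.061, -0.034, 0.064, 0.002, 0.084, -0.006, 0.45]
[-0.065, -0.034, 0.06, 0.001, 0.083, -0.007, 0.45]
[-0.069, -0.034, 0.055, 0.002, 0.084, -0.006, 0.45]
[-0.073, -0.035, 0.051, 0.001, 0.083, -0.007, 0.45]
end [ 0.6067 -0.1673  0.195 ] err [ 0.0001 -0.     -0.    ]
[0.0, 0.0, 0.1, 0.0, 0.0, 0.0, 0.45]
[0.0, 0.0, 0.1, 0.0, 0.0, 0.0, 0.45]
[0.0, 0.0, 0.1, 0.0, 0.0, 0.0, 0.45]
[0.001, 0.0, 0.1, 0.0, 0.0, 0.0, 0.45]
end [ 0.5565 -0.1691  0.1085] err [-0.0001  0.      0.0001]
```

Emit:
apply_moves --motion '[[[-0.043,-0.033,0.077,0.002,0.083,-0.006,0.45],[-0.048,-0.033,0.075,0.002,0.083,-0.006,0.45],[-0.053,-0.034,0.071,0.002,0.083,-0.006,0.45],[-0.057,-0.034,0.068,0.001,0.083,-0.006,0.45],[-0.061,-0.034,0.064,0.002,0.084,-0.006,0.45],[-0.065,-0.034,0.06,0.001,0.083,-0.007,0.45],[-0.069,-0.034,0.055,0.002,0.084,-0.006,0.45],[-0.073,-0.035,0.051,0.001,0.083,-0.007,0.45],[0,0,0,0,0,0,0.45],[0,0,0,0,0,0,0.45]]]' --force 20

```text
time: 5.8
ee_pos: [0.607, -0.1669, 0.1951]
eef_rot: [-0.019, 0.966, -0.005, -0.258]
contact_force: [0.3, -0.2, 0.3]
opening: 0.0391
grasp_force: 0.0
```

```bash
python3 - <<'E'
from h import *
look("w3",["cover_grip","store"])
a,oa=load("w1"); b,ob=load("w2"); c,oc=load("w3")
print(tri([ray(x,o["cover_grip"]) for x,o in ((a,oa),(b,ob),(c,oc))]), proj(c,G))
st=robot.read_state(); print(st["ee_pos"]-(G+(.1-tg)*nrm), (Rs.inv()*R.from_quat(st["eef_rot"])).as_rotvec())
E
```

```text
{'cover_grip': [317.2, 204.4, 0.96], 'store': [267.2, 215.8, 0.63]}
(array([ 0.56647356, -0.16897713,  0.12889957]), [0.001028377831083569, 0.0010662512172937586, 0.0007149691326689471]) [316.61940129 205.33872977]
[0.00041182 0.00063932 0.00187453] [ 0.00040137 -0.00372649 -0.0011533 ]
```

View pics/w3.png

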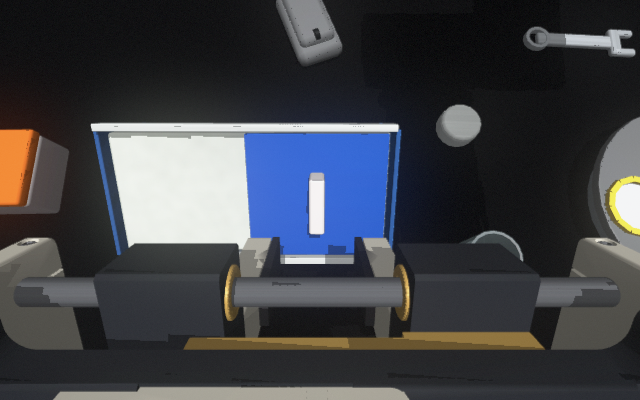

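The picture shows the rib at (317,204), where I predicted (316.6,205.3). The rail is level in the image, so the yaw is right. Descending and gripping.

Emit:
apply_moves --motion '[[[0,0,0.1,0,0,0,0.45],[0,0,0.1,0,0,0,0.45],[0,0,0.1,0,0,0,0.45],[0,0,0.095,0,0,0,0.45],[0,0,0,0,0,0,0.45],[0,0,0,0,0,0,0],[0,0,0,0,0,0,0],[0,0,0,0,0,0,0]]]' --force 20

```text
time: 6.95
ee_pos: [0.5581, -0.1685, 0.1101]
eef_rot: [-0.019, 0.966, -0.005, -0.258]
contact_force: [1.0, 1.0, 0.2]
opening: 0.0145
grasp_force: 0.0
```

Emit:
apply_moves --motion '[[[0,0,0,0,0,0,0],[0,0,0,0,0,0,0],[0,0,0,0,0,0,0],[0,-0.06,0,0,0,0,0],[0,-0.08,0,0,0,0,0],[0,-0.08,0,0,0,0,0],[0,-0.08,0,0,0,0,0],[0,-0.08,0,0,0,0,0],[0,-0.05,0,0,0,0,0],[0,-0.02,0,0,0,0,0],[0,0,0,0,0,0,0]]]' --force 20

```text
time: 8.32
ee_pos: [0.5622, -0.2829, 0.11]
eef_rot: [-0.019, 0.966, -0.005, -0.258]
contact_force: [3.6, -1.3, 5.1]
opening: 0.0118
grasp_force: 20.0
```

Emit:
apply_moves --motion '[[[0,-0.01,0,0,0,0,0],[0,-0.01,0,0,0,0,0],[0,0,0,0,0,0,0]]]'

```text
time: 8.7
ee_pos: [0.5622, -0.2833, 0.1099]
eef_rot: [-0.02, 0.966, -0.003, -0.258]
contact_force: [2.1, 15.6, 9.9]
opening: 0.0121
grasp_force: 20.0
```

Emit:
apply_moves --motion '[[[0,0.018,0,0,0,0,0],[0,0,0,0,0,0,0.5],[0,0,0,0,0,0,0.5],[0,0,0,0,0,0,0.5],[0,0,-0.1,0,0,0,0.5],[0,0,-0.14,0,0,0,0.5],[0,0,-0.16,0,0,0,0.5],[0,0.12,0,0,0,0,0.55],[0,0.12,0,0,0,0,0.55],[0,0.12,0,0,0,0,0.55],[0,0.1,0,0,0,0,0.55],[0,0,0,0,0,0,0.55]]]'

```text
time: 10.2
ee_pos: [0.6072, -0.1619, 0.196]
eef_rot: [-0.021, 0.966, -0.005, -0.259]
contact_force: [0.3, 0.3, -0.0]
opening: 0.0479
grasp_force: 0.0
```

```bash
python3 - <<'E'
from h import *
print(robot.read_state()["ee_pos"])
look("w4",["cover_grip","store","jar","cradle"])
print([ (np.round(d["uv"],1),d["p"]) for d in spotter.spot_in("jar","wrist")])
c,oc=load("w4"); D=O+.1*zz
print("jar top/foot/cradle pred",proj(c,D-.058*ys-.006*nrm),proj(c,D-.058*ys-.07*nrm))
print("cover open pred",proj(c,G+.116*ys))
E
```

```text
[ 0.60717402 -0.1618899   0.19604448]
{'cover_grip': [164.9, 203.7, 0.65], 'store': [263.9, 216.2, 0.58], 'jar': [311.8, 175.8, 0.67], 'cradle': [315.8, 178.8, 0.65]}
[(array([311. , 188.4]), 0.89)]
jar top/foot/cradle pred [311.48311141 193.07289769] [312.55495513 176.71751045]
cover open pred [161.78248812 204.47827558]
```

View pics/w4.png

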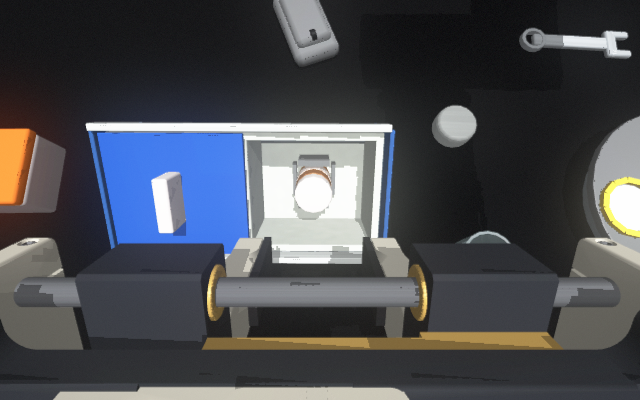

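The jar stands in the open compartment with its cap at (313,192), where I predicted (311.5,193). The cover is fully open, with its handle at (168,202).

```bash
python3 - <<'E'
from h import *
c,_=load("w4"); D=O+.1*zz
def onp(uv,h):
    o,d=ray(c,uv); return o+d*(((D+h*nrm)-o)@nrm)/(d@nrm)
for uv,h in (((313,191.5),-.006),((311.8,175.8),-.07),((315.8,178.8),-.07)):
    P=onp(uv,h); r=P-D; print(r@ys,r@up,r@nrm)
r=G-D; print("G",r@ys,r@up,r@nrm)
r=robot.read_state()["ee_pos"]-D; print("tcp",r@ys,r@up,r@nrm)
J=onp((313,192),-.006)
tgt=J-(.064-.047)*nrm-tg*nrm
plan(tgt+.06*nrm,Rs,3,g=.55); r=tgt-D;print(r@ys,r@up,r@nrm)
E
```

```text
-0.05933776506656179 0.0014468616383352373 -0.005999999999999964
-0.05719162651544144 0.0010022822038056219 -0.06999999999999999
-0.06148379656053067 -0.00227381616114896 -0.06999999999999999
G -0.05769644802604792 3.0506752176789192e-05 0.028503490216386144
tcp -0.05969117650167866 -7.321734769079324e-05 0.11082982956535695
[0.001, -0.001, 0.124, 0.0, 0.0, 0.0, 0.55]
[0.002, 0.0, 0.123, 0.0, 0.0, 0.0, 0.55]
[0.001, -0.001, 0.124, 0.0, 0.0, 0.0, 0.55]
end [ 0.56   -0.1675  0.1161] err [ 0.     -0.0001 -0.0001]
-0.059338011214710815 0.0009893226404992725 -0.04179999999999996
```

Emit:
apply_moves --motion '[[[0.004,0,0.1,0,0,0,0.55],[0,0,0.12,0,0,0,0.55],[0,0,0.1,0,0,0,0.55],[0,0,0.08,0,0,0,0.55],[0,0,0.08,0,0,0,0.55],[0,0,0.06,0,0,0,0.55],[0,0,0.06,0,0,0,0.55],[0,0,0.01,0,0,0,0.55],[0,0,0,0,0,0,0.55],[0,0,0,0,0,0,0],[0,0,0,0,0,0,0],[0,0,0,0,0,0,0]]]' --force 15

```text
time: 12.0
ee_pos: [0.5308, -0.1675, 0.0649]
eef_rot: [-0.019, 0.966, -0.005, -0.258]
contact_force: [1.4, 0.7, 1.5]
opening: 0.0334
grasp_force: 15.0
```

```bash
python3 - <<'E'
from h import *
st=robot.read_state()
p0=st["ee_pos"]+.13*nrm; print(p0)
p,q=plan(np.array([.46,.12,.31]),Rd,9,p0,R.from_quat(st["eef_rot"]),g=0)
E
```

```text
[ 0.5957942  -0.16505295  0.17744403]
[0.077, 0.129, -0.023, -0.001, -0.074, 0.005, 0]
[0.076, 0.129, -0.028, -0.001, -0.074, 0.006, 0]
[0.075, 0.128, -0.032, -0.002, -0.074, 0.006, 0]
[0.074, 0.128, -0.036, -0.001, -0.074, 0.005, 0]
[0.072, 0.128, -0.041, -0.002, -0.074, 0.006, 0]
[0.07, 0.128, -0.044, -0.001, -0.074, 0.005, 0]
[0.068, 0.127, -0.048, -0.002, -0.074, 0.006, 0]
[0.066, 0.127, -0.052, -0.001, -0.073, 0.005, 0]
[0.063, 0.127, -0.056, -0.002, -0.074, 0.006, 0]
end [0.4601 0.12   0.31  ] err [ 0.0001  0.     -0.    ]
```

Emit:
apply_moves --motion '[[[0,0,-0.04,0,0,0,0],[0,0,-0.08,0,0,0,0],[0,0,-0.1,0,0,0,0],[0,0,-0.12,0,0,0,0],[0,0,-0.12,0,0,0,0],[0,0,-0.06,0,0,0,0]]]'

```text
time: 12.75
ee_pos: [0.5964, -0.1651, 0.1788]
eef_rot: [-0.019, 0.966, -0.005, -0.257]
contact_force: [-0.0, -0.2, -0.6]
opening: 0.0334
grasp_force: 15.0
```

Emit:
apply_moves --motion '[[[0.077,0.129,-0.023,-0.001,-0.074,0.005,0],[0.076,0.129,-0.028,-0.001,-0.074,0.006,0],[0.075,0.128,-0.032,-0.002,-0.074,0.006,0],[0.074,0.128,-0.036,-0.001,-0.074,0.005,0],[0.072,0.128,-0.041,-0.002,-0.074,0.006,0],[0.07,0.128,-0.044,-0.001,-0.074,0.005,0],[0.068,0.127,-0.048,-0.002,-0.074,0.006,0],[0.066,0.127,-0.052,-0.001,-0.073,0.005,0],[0.063,0.127,-0.056,-0.002,-0.074,0.006,0],[0,0,0,0,0,0,0],[0,0,0,0,0,0,0]]]'

```text
time: 14.12
ee_pos: [0.4593, 0.12, 0.3096]
eef_rot: [-0.0, 1.0, 0.0, -0.001]
contact_force: [0.6, 0.1, -1.0]
opening: 0.0338
grasp_force: 15.0
```

```bash
python3 - <<'E'
from h import *
print(robot.read_state()["ee_pos"])
look("w5",["station","sampler","index_pin","jar"])
E
```

```text
[0.45927566 0.11996274 0.30964778]
{'station': [346.3, 215.0, 0.56], 'sampler': [392.7, 199.5, 0.63], 'index_pin': [456.0, 211.4, 0.92], 'jar': [319.7, 231.6, 0.79]}
```

Emit:
apply_moves --motion '[[[0,0.15,0,0,0,0,0],[0,0.15,0,0,0,0,0],[0,0.1,0,0,0,0,0],[0,0.08,0,0,0,0,0],[0,0,0,0,0,0,0],[0,0,0,0,0,0,0]]]'

```text
time: 15.12
ee_pos: [0.4598, 0.2396, 0.3098]
eef_rot: [0.0, 1.0, -0.0, -0.001]
contact_force: [0.0, -0.2, -1.1]
opening: 0.0333
grasp_force: 15.0
```

```bash
python3 - <<'E'
from h import *
print(robot.read_state()["ee_pos"])
look("w6",["station","sampler","index_pin","jar"])
a,oa=load("w5"); b,ob=load("w6")
for n in oa:
    if n in ob: print(n,*tri([ray(a,oa[n]),ray(b,ob[n])]))
cv2.imwrite("pics/w56.png",cv2.resize(np.vstack([cv2.imread("pics/w5.png"),cv2.imread("pics/w6.png")]),None,fx=.75,fy=.75)) 
E
```

```text
[0.45976454 0.23961998 0.30978057]
{'station': [260.9, 215.3, 0.78], 'sampler': [315.9, 200.5, 0.91], 'index_pin': [366.3, 209.9, 0.95], 'jar': [316.4, 232.0, 0.6]}
station [0.53432822 0.16116499 0.04038068] [0.0005919165065214755, 0.0005919165065213424]
sampler [ 0.52882427  0.23790229 -0.01422373] [0.0012048233198099297, 0.0012048233198099156]
index_pin [0.52120146 0.30534186 0.05883049] [0.0005623858102701117, 0.0005623858102702022]
jar [ 4.51655577  0.21579244 -9.44496573] [0.00997456152336492, 0.009974561523364766]
```

View pics/w56.png

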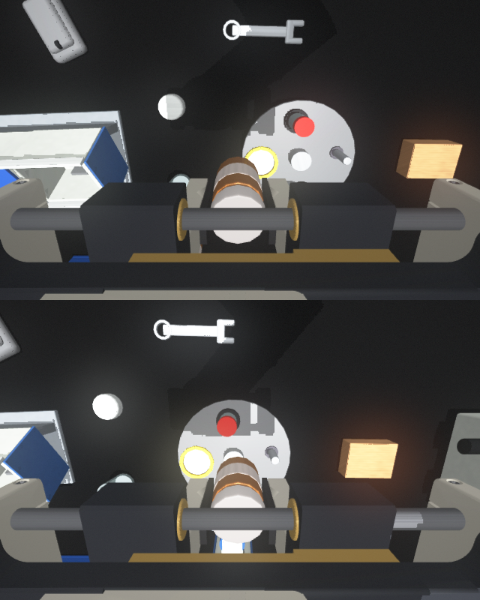

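Both pictures show the jar in the grip and the carousel beyond it. In w6 the whole yellow rim is visible at (261,215). I'll refine the station from the rim's ellipse.

```bash
python3 - <<'E'
from h import *
for t in ("w5","w6"):
    c,o=load(t); im=cv2.imread(f"pics/{t}.png"); h=cv2.cvtColor(im,cv2.COLOR_BGR2HSV)
    m=cv2.inRange(h,(22,120,120),(35,255,255)); m[:, :230]=0; m[:180]=0;m[250:]=0;m[:,400:]=0
    cs=max(cv2.findContours(m,cv2.RETR_EXTERNAL,cv2.CHAIN_APPROX_NONE)[0],key=len); e=cv2.fitEllipse(cs); print(t,np.round(e[0],1),np.round(e[1],1),onz(ray(c,e[0]),.045))
    for z in (.06,.073): print("pin",z,onz(ray(c,o["index_pin"]),z))
    print("st",onz(ray(c,o["station"]),.04), "samp",onz(ray(c,o["sampler"]),0.))
E
```

```text
w5 [352.7 220.3] [25.2 32.2] [0.53978597 0.16973692 0.045     ]
pin 0.06 [0.52139335 0.30488599 0.06      ]
pin 0.073 [0.51691509 0.29898996 0.073     ]
st [0.53383572 0.16117859 0.04      ] samp [0.52323782 0.23431813 0.        ]
w6 [263.8 210. ] [42.  47.5] [0.52560957 0.16642101 0.045     ]
pin 0.06 [0.52020917 0.30513273 0.06      ]
pin 0.073 [0.51578239 0.30304923 0.073     ]
st [0.53509401 0.16106205 0.04      ] samp [0.52569592 0.2379759  0.        ]
```

```bash
python3 - <<'E'
from h import *
im=cv2.imread("pics/w6.png"); h=cv2.cvtColor(im,cv2.COLOR_BGR2HSV)
for lo in ((20,60,80),(22,120,120)):
    m=cv2.inRange(h,lo,(38,255,255)); m[:, :200]=0; m[:180]=0;m[250:]=0;m[:,300:]=0
    y,x=np.nonzero(m); print(x.min(),x.max(),y.min(),y.max())
cv2.imwrite("pics/c6.png",np.hstack([cv2.resize(im[170:270,210:340],None,fx=4,fy=4,interpolation=cv2.INTER_CUBIC), cv2.cvtColor(cv2.resize(m[185:245,225:300],None,fx=3.5,fy=400/60.),cv2.COLOR_GRAY2BGR)]))
E
```

```text
239 284 194 237
240 284 195 234
```

View pics/c6.png

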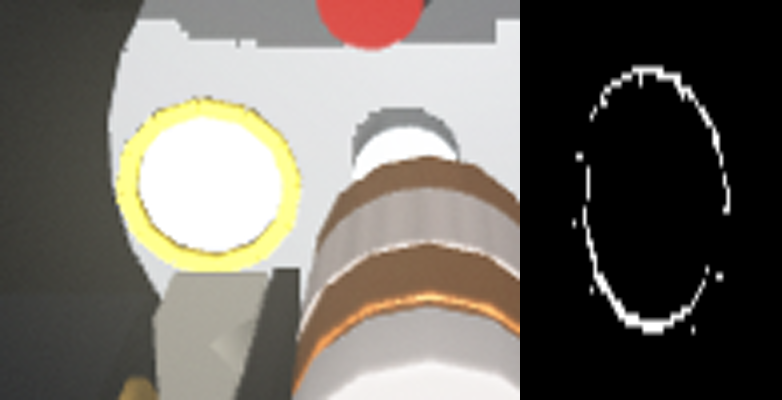

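The crop shows the rim centred at x 208, y 184 in crop coordinates, which is full-resolution (262.2,216.1).

```bash
python3 - <<'E'
from h import *
c,o=load("w6")
for z in (.04,.045): print(onz(ray(c,(262.2,216.1)),z))
S=np.array([.534,.1615]); 
pin=np.array([.518,.302]); print(pin-S,np.linalg.norm(pin-S),(pin+S)/2)
E
```

```text
[0.53628313 0.16282625 0.04      ]
[0.53447224 0.16372573 0.045     ]
[-0.016   0.1405] 0.1414080973636234 [0.526   0.23175]
```

```bash
cat >> h.py <<'E'
ST=np.array([.535,.1628,.04]); PIN=np.array([.518,.302,.073])
def Ry(deg): return R.from_euler("z",deg,degrees=True)*Rd
E
python3 - <<'E'
from h import *
p,q=plan(ST+[0,0,.25],Ry(12),4,g=0)
p,q=plan(ST+[0,0,.034],Ry(12),6,p,q,g=0)
E
```

```text
[-0.075, -0.077, 0.02, 0.0, 0.0, -0.067, 0]
[-0.071, -0.08, 0.02, 0.0, 0.0, -0.067, 0]
[-0.067, -0.084, 0.02, 0.0, 0.0, -0.067, 0]
[-0.062, -0.088, 0.02, 0.001, -0.001, -0.067, 0]
end [0.5349 0.1628 0.29  ] err [-0.0001 -0.     -0.    ]
[0.0, 0.0, 0.144, 0.0, 0.0, 0.0, 0]
[0.0, 0.0, 0.144, 0.0, 0.0, 0.0, 0]
[0.0, 0.0, 0.144, 0.0, 0.0, 0.0, 0]
[0.0, 0.0, 0.144, 0.0, 0.0, 0.0, 0]
[0.0, 0.0, 0.144, 0.0, 0.0, 0.0, 0]
[0.0, 0.0, 0.144, 0.0, 0.0, 0.0, 0]
end [0.535  0.1627 0.074 ] err [-0.     -0.0001 -0.    ]
```

Emit:
apply_moves --motion '[[[-0.075,-0.077,0.02,0,0,-0.067,0],[-0.071,-0.08,0.02,0,0,-0.067,0],[-0.067,-0.084,0.02,0,0,-0.067,0],[-0.062,-0.088,0.02,0,0,-0.067,0],[0,0,0.1,0,0,0,0],[0,0,0.15,0,0,0,0],[0,0,0.15,0,0,0,0],[0,0,0.15,0,0,0,0],[0,0,0.12,0,0,0,0],[0,0,0.08,0,0,0,0],[0,0,0,0,0,0,0],[0,0,0,0,0,0,0]]]'

```text
time: 16.88
ee_pos: [0.5354, 0.1635, 0.1032]
eef_rot: [-0.105, 0.994, 0.0, 0.0]
contact_force: [-0.5, 0.1, -0.9]
opening: 0.034
grasp_force: 15.0
```

```bash
python3 - <<'E'
from h import *
c0=capture("side"); cv2.imwrite("pics/s2.png",cv2.resize(c0[180:330,210:350,::-1],None,fx=4,fy=4,interpolation=cv2.INTER_CUBIC))
s=robot.read_state(); c=cam("side"); print(s["ee_pos"], s["contact_force"])
print("jar foot pred in side crop",(proj(c,s["ee_pos"]-[0,0,.0282])-[210,180])*4, "station",(proj(c,ST)-[210,180])*4)
E
```

```text
[0.53547317 0.16365326 0.10351491] [ 0.06477596 -0.48037447 -0.03777321]
jar foot pred in side crop [372.02847432 293.670605  ] station [374.0244922  330.15045342]
```

View pics/s2.png

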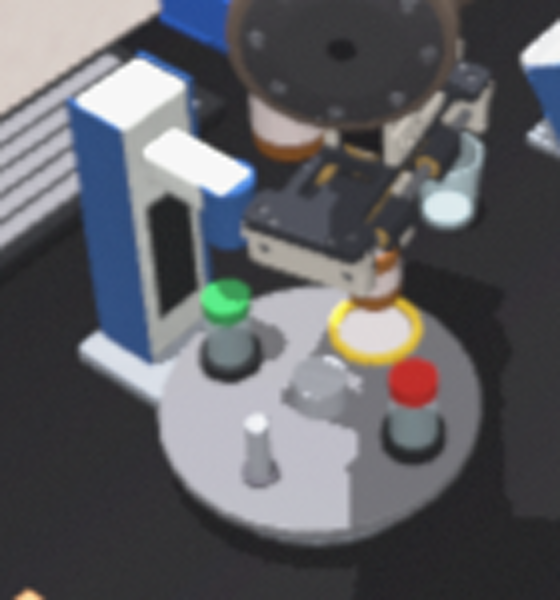

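The jar hangs just above the rim. The rim centre is at crop (375,328) against a predicted (374,330), so it is well centred. Lowering gently.

Emit:
apply_moves --motion '[[[0,0,0.07,0,0,0,0],[0,0,0.05,0,0,0,0],[0,0,0.01,0,0,0,0],[0,0,0.004,0,0,0,0],[0,0,0.004,0,0,0,0],[0,0,0,0,0,0,0]]]'

```text
time: 17.68
ee_pos: [0.5358, 0.1638, 0.0691]
eef_rot: [-0.105, 0.994, 0.0, 0.001]
contact_force: [-1.1, -1.5, 4.7]
opening: 0.0334
grasp_force: 15.0
```

Emit:
apply_moves --motion '[[[0,0,0,0,0,0,0.45],[0,0,0,0,0,0,0.55],[0,0,0,0,0,0,0.55],[0,0,0,0,0,0,0.55],[0,0,-0.05,0,0,0,0.55],[0,0,-0.1,0,0,0,0.55],[0,0,-0.15,0,0,0,0.55],[0,0,-0.2,0,0,0,0.55],[0,0,-0.2,0,0,0,0.55],[0,0,0,0,0,0,0.55]]]'

```text
time: 18.92
ee_pos: [0.5369, 0.1642, 0.2484]
eef_rot: [-0.105, 0.994, 0.002, 0.004]
contact_force: [-0.4, -0.2, -1.2]
opening: 0.0483
grasp_force: 0.0
```

```bash
python3 - <<'E'
from h import *
look("w7",["station","index_pin","jar"])
c,o=load("w7"); b,ob=load("w6")
print("jar foot",onz(ray(c,o["jar"]),.04) if "jar" in o else None)
print("pin",tri([ray(c,o["index_pin"]),ray(b,ob["index_pin"])]) if "index_pin" in o else None, onz(ray(c,o["index_pin"]),.073))
spotter; im=capture("side"); S=cam("side")
for n in ("jar","index_pin","station"):
    r=spotter.spot_point(n,"side"); print(n,[(np.round(d["uv"],1),round(d["p"],2)) for d in r[:2]])
    if r and n!="index_pin": print(onz(ray(S,r[0]["uv"]),.04))
    if r and n=="index_pin" : print(tri([ray(S,r[0]["uv"]),ray(b,ob[n]),ray(c,o[n])]))
print(robot.read_state()["ee_pos"])
E
```

```text
{'station': [314.8, 170.7, 0.59], 'index_pin': [447.9, 182.2, 0.74], 'jar': [313.9, 170.1, 0.83]}
jar foot [0.53738066 0.16144706 0.04      ]
pin (array([0.51443533, 0.30230009, 0.07345411]), [0.0012835640085436134, 0.0012835640085436394]) [0.51339692 0.30169756 0.073     ]
jar [(array([300. , 261.6]), 0.88)]
[0.54475035 0.16591116 0.04      ]
index_pin [(array([271.7, 287.9]), 0.73), (array([291.5, 285.1]), 0.61)]
(array([0.51617621, 0.3026617 , 0.07562224]), [0.00473727264637645, 0.0012184246563896925, 0.0036263128228048646])
station [(array([301.8, 263.7]), 0.84)]
[0.53594105 0.1689884  0.04      ]
[0.53454229 0.16307412 0.24192307]
```

View pics/w7.png

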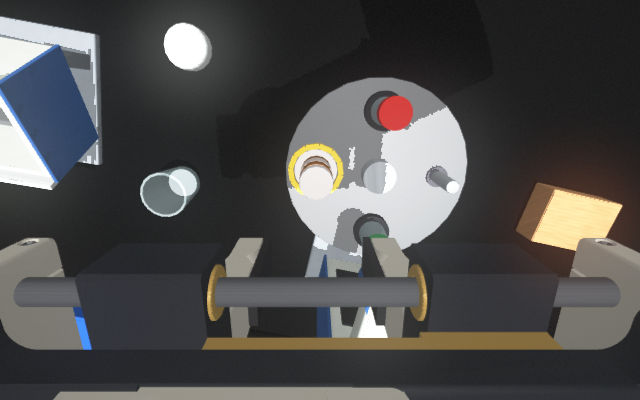

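The jar stands upright inside the rim at (316,175), clear all round. The pin is at (450,187). Next is the pin.

```bash
python3 - <<'E'
from h import *
s=robot.read_state(); print(s["joints"].round(2))
c,_=load("w7"); print("disc centre",onz(ray(c,(377,166.5)),.04))
A=np.array([.5255,.2327,0]); th0=np.radians(98.2)
pos=lambda th,z:A+[.07*np.cos(th),.07*np.sin(th),z]
print(pos(th0,0), "end",pos(th0+1.745,0))
p,q=plan(pos(th0,.057)+[0,0,.16],Ry(0),4,g=.4)
p,q=pos(th0,.057),Ry(0)
print("arc"); p,q=plan(pos(th0+np.radians(5),.057),Ry(5),1,p,q,g=0); p,q=plan(pos(th0+np.radians(10),.057),Ry(10),1,p,q,g=0)
E
```

```text
[ 0.65  0.16 -0.22 -0.   -1.19 -2.01]
disc centre [0.51812193 0.23135452 0.04      ]
[0.51551597 0.30198434 0.        ] end [0.45899476 0.21085845 0.        ]
[-0.01, 0.14, 0.025, 0.0, -0.001, 0.067, 0.4]
[-0.003, 0.14, 0.025, 0.0, -0.001, 0.067, 0.4]
[0.004, 0.14, 0.025, 0.0, 0.0, 0.067, 0.4]
[0.012, 0.14, 0.024, -0.001, -0.001, 0.066, 0.4]
end [0.5155 0.302  0.2171] err [-0.0001  0.      0.0001]
arc
[0.024, -0.005, 0.0, 0.0, 0.0, -0.111, 0]
end [0.5095 0.3007 0.057 ] err [ 0.     -0.0001  0.    ]
[0.024, -0.004, 0.0, 0.0, 0.0, -0.111, 0]
end [0.5036 0.2992 0.057 ] err [-0.  0.  0.]
```

Emit:
apply_moves --motion '[[[-0.01,0.14,0.025,0,0,0.067,0.4],[-0.003,0.14,0.025,0,0,0.067,0.4],[0.004,0.14,0.025,0,0,0.067,0.4],[0.012,0.14,0.024,0,0,0.066,0.4],[0,0,0.1,0,0,0,0.4],[0,0,0.14,0,0,0,0.4],[0,0,0.14,0,0,0,0.4],[0,0,0.14,0,0,0,0.4],[0,0,0.12,0,0,0,0.4],[0,0,0,0,0,0,0.4],[0,0,0,0,0,0,0],[0,0,0,0,0,0,0]]]' --force 25

```text
time: 20.82
ee_pos: [0.5163, 0.303, 0.0595]
eef_rot: [-0.0, 1.0, 0.001, 0.0]
contact_force: [-0.3, 0.3, -0.5]
opening: 0.0203
grasp_force: 0.0
```

Emit:
apply_moves --motion '[[[0,0,0,0,0,0,0],[0,0,0,0,0,0,0],[0,0,0,0,0,0,0]]]'

```text
time: 21.2
ee_pos: [0.5161, 0.3018, 0.0594]
eef_rot: [-0.0, 1.0, 0.0, 0.0]
contact_force: [-0.3, -3.8, 6.8]
opening: 0.0134
grasp_force: 25.0
```

Emit:
apply_moves --motion '[[[0.01,-0.002,0,0,0,-0.045,0],[0.019,-0.004,0,0,0,-0.089,0],[0.024,-0.005,0,0,0,-0.111,0],[0.024,-0.005,0,0,0,-0.111,0],[0.024,-0.004,0,0,0,-0.111,0],[0.024,-0.005,0,0,0,-0.111,0],[0.024,-0.004,0,0,0,-0.111,0],[0.024,-0.005,0,0,0,-0.111,0],[0.024,-0.004,0,0,0,-0.111,0],[0.024,-0.005,0,0,0,-0.111,0],[0,0,0,0,0,0,0]]]'

```text
time: 22.58
ee_pos: [0.4697, 0.2737, 0.0594]
eef_rot: [-0.391, 0.921, 0.0, 0.001]
contact_force: [3.2, -3.5, 6.6]
opening: 0.0137
grasp_force: 25.0
```

```bash
python3 - <<'E'
from h import *
s=robot.read_state(); print(s["ee_pos"],s["contact_force"],s["wrist_torque"],s["opening"])
A=np.array([.5255,.2327,0]); d=s["ee_pos"]-A; th=np.arctan2(d[1],d[0]); print(np.degrees(th),np.hypot(*d[:2]))
M=R.from_quat(s["eef_rot"]).as_matrix(); yaw=np.degrees(np.arctan2(-M[0,1],M[1,1])); print(yaw)
pos=lambda t:A+[.07*np.cos(t),.07*np.sin(t),s["ee_pos"][2]]
n=8; end=np.radians(98.2+96)
p,q=plan(pos((th+end)/2),Ry(yaw+np.degrees(end-th)/2),4,g=0)
p,q=plan(pos(end),Ry(yaw+np.degrees(end-th)),4,p,q,g=0)
E
```

```text
[0.46973534 0.27367201 0.05936617] [ 3.18494573 -3.53201969  6.5579364 ] [-1.31946974 -1.09061127 -0.07569179] 0.013728003289126668
143.69413176622436 0.06919828618915608
45.990127821048695
[0.029, -0.01, 0.0, 0.0, 0.001, -0.14, 0]
[0.03, -0.007, 0.0, 0.0, 0.0, -0.14, 0]
[0.03, -0.003, 0.0, 0.0, 0.001, -0.141, 0]
[0.03, 0.0, 0.0, 0.0, 0.0, -0.14, 0]
end [0.4568 0.2461 0.0593] err [ 0.  0. -0.]
[0.029, -0.011, 0.0, 0.0, 0.0, -0.14, 0]
[0.03, -0.007, 0.0, 0.0, 0.0, -0.14, 0]
[0.03, -0.004, 0.0, 0.0, 0.0, -0.141, 0]
[0.03, -0.001, 0.0, 0.0, 0.0, -0.14, 0]
end [0.4577 0.2156 0.0593] err [ 0.      0.0001 -0.    ]
```

Emit:
apply_moves --motion '[[[0.02,-0.004,0,0,0,-0.09,0],[0.024,-0.005,0,0,0,-0.111,0],[0.024,-0.005,0,0,0,-0.111,0],[0.024,-0.004,0,0,0,-0.111,0],[0.024,-0.005,0,0,0,-0.111,0],[0.024,-0.004,0,0,0,-0.111,0],[0.024,-0.005,0,0,0,-0.111,0],[0.024,-0.004,0,0,0,-0.111,0],[0.024,-0.005,0,0,0,-0.111,0],[0.015,-0.003,0,0,0,-0.067,0],[0.01,-0.002,0,0,0,-0.045,0],[0,0,0,0,0,0,0]]]'

```text
time: 24.08
ee_pos: [0.4576, 0.2186, 0.0584]
eef_rot: [0.737, -0.675, -0.001, -0.001]
contact_force: [0.1, -1.0, 0.1]
opening: 0.0056
grasp_force: 0.0
```

```bash
cat > ang.py <<'E'
from h import *
s=robot.read_state(); print(s["ee_pos"],s["contact_force"],s["wrist_torque"],s["opening"])
A=np.array([.5255,.2327,0]); d=s["ee_pos"]-A; th=np.arctan2(d[1],d[0]); print(np.degrees(th)%360,np.hypot(*d[:2]))
M=R.from_quat(s["eef_rot"]).as_matrix(); print("yaw",np.degrees(np.arctan2(-M[0,1],M[1,1])))
E
python3 ang.py
```

```text
[0.45762649 0.21857063 0.05837351] [ 0.10595715 -0.98525782  0.07883256] [-0.0546944   0.13628124 -0.03164506] 0.0055946213712022436
191.7594333347685 0.06932858415929759
yaw 95.02314202260334
```

The grip has come off the pin: the opening is 5.6 mm and there is no force. Looking.

```bash
python3 - <<'E'
from h import *
c0=capture("side"); cv2.imwrite("pics/s3.png",cv2.resize(c0[180:330,210:350,::-1],None,fx=4,fy=4,interpolation=cv2.INTER_CUBIC))
for n in ("jar","index_pin","station"):
    print(n,[(np.round(d["uv"],1),round(d["p"],2)) for d in spotter.spot_point(n,"side")[:2]])
S=cam("side"); t=np.radians(198.2); A=np.array([.5255,.2327,0])
print("pin at stop",(proj(S,A+[.07*np.cos(t),.07*np.sin(t),.088])-[210,180])*4,"station at stop",(proj(S,A-[.07*np.cos(t),.07*np.sin(t),-.04])-[210,180])*4)
E
```

```text
jar [(array([269.5, 269.5]), 0.79)]
index_pin [(array([309.6, 282.8]), 0.84), (array([267.8, 270. ]), 0.46)]
station [(array([268.2, 268.4]), 0.71)]
pin at stop [419.34617902 375.07381431] station at stop [219.70502156 371.74820754]
```

View pics/s3.png

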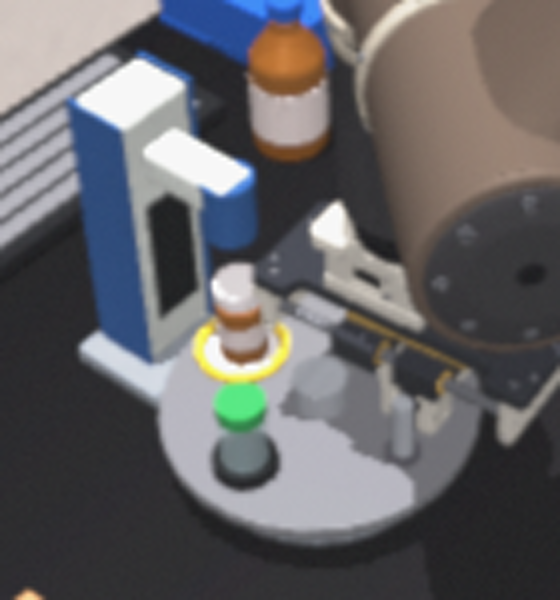

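```bash
python3 - <<'E'
from h import *
S=cam("side"); A=np.array([.5255,.2327,0])
for uv,z,o in (((402,402),.088,0),((243,348),.045,180),((240,405),.1,-90)):
    P=onz(ray(S,(uv[0]/4+210,uv[1]/4+180)),z); d=P-A; print(P,(np.degrees(np.arctan2(d[1],d[0]))+o)%360,np.hypot(*d[:2]))
E
```

```text
[0.45388094 0.23490007 0.088     ] 178.2404827627078 0.07165284749801062
[0.59080604 0.23262832 0.045     ] 179.9371151692116 0.06530607975858671
[0.52349063 0.30495682 0.1       ] 1.5929123675861803 0.07228475010559396
```

```bash
python3 - <<'E'
from h import *
s=robot.read_state()
p0=s["ee_pos"]+[0,0,.1]
plan(np.array([.4553,.234,.158]),Ry(3),10,p0,R.from_quat(s["eef_rot"]),g=.5)
E
```

```text
[-0.007, 0.0, 0.0, 0.0, 0.0, 0.204, 0.5]
[-0.007, 0.002, 0.0, 0.0, 0.0, 0.204, 0.5]
[-0.007, 0.003, 0.0, 0.0, 0.0, 0.205, 0.5]
[-0.006, 0.004, 0.0, 0.0, 0.0, 0.204, 0.5]
[-0.006, 0.005, 0.0, 0.0, 0.0, 0.205, 0.5]
[-0.005, 0.005, 0.0, 0.0, 0.0, 0.204, 0.5]
[-0.004, 0.006, 0.0, 0.0, 0.0, 0.205, 0.5]
[-0.003, 0.007, 0.0, 0.0, 0.0, 0.204, 0.5]
[-0.002, 0.007, 0.0, 0.0, -0.001, 0.205, 0.5]
[0.0, 0.006, 0.0, 0.001, 0.0, 0.204, 0.5]
end [0.4553 0.2339 0.1581] err [ 0.     -0.0001  0.0001]
```

Emit:
apply_moves --motion '[[[0,0,-0.08,0,0,0,0.06],[0,0,-0.16,0,0,0,0.06],[0,0,-0.16,0,0,0,0.06]]]'

```text
time: 24.65
ee_pos: [0.4578, 0.2154, 0.159]
eef_rot: [0.737, -0.676, -0.0, 0.001]
contact_force: [1.3, 0.8, -1.0]
opening: 0.0053
grasp_force: 0.0
```

Emit:
apply_moves --motion '[[[-0.007,0,0,0,0,0.204,0.5],[-0.007,0.002,0,0,0,0.204,0.5],[-0.007,0.003,0,0,0,0.205,0.5],[-0.006,0.004,0,0,0,0.204,0.5],[-0.006,0.005,0,0,0,0.205,0.5],[-0.005,0.005,0,0,0,0.204,0.5],[-0.004,0.006,0,0,0,0.205,0.5],[-0.003,0.007,0,0,0,0.204,0.5],[-0.002,0.007,0,0,0,0.205,0.5],[0,0.006,0,0,0,0.204,0.5],[0,0,0,0,0,0,0.5],[0,0,0,0,0,0,0.5]]]'

```text
time: 26.15
ee_pos: [0.4554, 0.2335, 0.158]
eef_rot: [-0.028, 1.0, 0.0, -0.0]
contact_force: [-0.6, -0.7, -0.0]
opening: 0.0435
grasp_force: 0.0
```

```bash
python3 - <<'E'
from h import *
print(robot.read_state()["ee_pos"])
look("w8",["station","index_pin","jar","sampler"])
c,o=load("w8")
for n,z in (("index_pin",.073),("jar",.04),("station",.04)):
    if n in o:
        P=onz(ray(c,o[n]),z); d=P-np.array([.5255,.2327,0]); print(n,P,np.degrees(np.arctan2(d[1],d[0])),np.hypot(*d[:2]))
E
```

```text
[0.45544474 0.23354261 0.15804359]
{'station': [302.3, 326.9, 0.69], 'index_pin': [316.7, 202.4, 0.74], 'jar': [301.5, 325.1, 0.98], 'sampler': [314.5, 245.4, 0.82]}
index_pin [0.4535947  0.23331668 0.073     ] 179.50862747360156 0.07190794801077181
jar [0.59436514 0.22598706 0.04      ] -5.567573238214751 0.06919155397821271
station [0.59646966 0.22688796 0.04      ] -4.681777079226838 0.07120725520486403
```

The pin is at (0.4536, 0.2333), right under the tool, with about 20° left to go. Grip it across the tangent this time.

Emit:
apply_moves --motion '[[[0.006,0,0.1,0,0,0,0.5],[0,0,0.12,0,0,0,0.5],[0,0,0.12,0,0,0,0.5],[0,0,0.06,0,0,0,0.5],[0,0,0,0,0,0,0.5],[0,0,0,0,0,0,0],[0,0,0,0,0,0,0],[0,0,0,0,0,0,0],[0,0,0,0,0,0,0],[0,0,0,0,0,0,0],[0,0,0,0,0,0,0]]]' --force 25

```text
time: 27.78
ee_pos: [0.4541, 0.2341, 0.0586]
eef_rot: [-0.027, 1.0, 0.0, -0.0]
contact_force: [-1.9, 0.3, 6.2]
opening: 0.0134
grasp_force: 25.0
```

```bash
python3 - <<'E'
from h import *
s=robot.read_state(); print(s["ee_pos"],s["contact_force"],s["opening"],s["grasp_force"])
A=np.array([.525,.2312,s["ee_pos"][2]]); d=(s["ee_pos"]-A); r=np.hypot(*d[:2]); th=np.arctan2(d[1],d[0]); print(r,np.degrees(th)%360)
f=lambda a:A+[r*np.cos(th+np.radians(a)),r*np.sin(th+np.radians(a)),0]
p,q=s["ee_pos"],R.from_quat(s["eef_rot"])
for a in (4,8,12,16,20): p,q=plan(f(a),Ry(3+a),1,p,q,g=0)
E
```

```text
[0.45408938 0.23406857 0.05863554] [-1.85242738  0.30406565  6.17340019] 0.013383864617526683 25.001315474510193
0.0709686130334973 177.68345826975886
[0.001, -0.02, 0.0, 0.001, 0.0, -0.087, 0]
end [0.4541 0.2291 0.0586] err [ 0.     -0.0001 -0.    ]
[0.001, -0.02, 0.0, 0.0, 0.0, -0.089, 0]
end [0.4545 0.2241 0.0586] err [ 0.0001 -0.0001 -0.    ]
[0.001, -0.019, 0.0, 0.0, 0.0, -0.089, 0]
end [0.4551 0.2194 0.0586] err [ 0.0001  0.0001 -0.    ]
[0.002, -0.02, 0.0, 0.0, 0.0, -0.088, 0]
end [0.4559 0.2144 0.0586] err [-0.0001 -0.     -0.    ]
[0.001, -0.02, 0.0, 0.0, 0.0, -0.089, 0]
end [0.4573 0.2096 0.0586] err [-0.     -0.0001 -0.    ]
```

Emit:
apply_moves --motion '[[[0.001,-0.02,0,0,0,-0.088,0],[0.001,-0.02,0,0,0,-0.088,0],[0.001,-0.02,0,0,0,-0.088,0],[0.001,-0.02,0,0,0,-0.088,0],[0,0,0,0,0,0,0]]]'

```text
time: 28.4
ee_pos: [0.4587, 0.2256, 0.0587]
eef_rot: [-0.165, 0.986, 0.008, 0.005]
contact_force: [-13.7, 47.7, -16.8]
opening: 0.0282
grasp_force: 25.0
```

Emit:
apply_moves --motion '[[[0.001,-0.01,0,0,0,-0.044,0],[0,-0.005,0,0,0,-0.022,0],[0,0,0,0,0,0,0]]]'

```text
time: 28.78
ee_pos: [0.4605, 0.2229, 0.0587]
eef_rot: [-0.191, 0.982, 0.009, 0.006]
contact_force: [-9.9, 49.9, -22.1]
opening: 0.0345
grasp_force: 25.0
```

The pin has not moved while the fingers push with about 50 N, so the stop was probably already reached. Unloading and checking against the head.

Emit:
apply_moves --motion '[[[0,0.03,0,0,0,0.1,0.4],[0,0.025,0,0,0,0.1,0.5],[0,0,0,0,0,0.1,0.5],[0,0,0,0,0,0,0.5]]]'

```text
time: 29.28
ee_pos: [0.4522, 0.2232, 0.0579]
eef_rot: [-0.073, 0.997, 0.0, -0.001]
contact_force: [-0.4, 0.5, 0.8]
opening: 0.0435
grasp_force: 0.0
```

```bash
python3 - <<'E'
from h import *
s=robot.read_state(); print(s["ee_pos"],s["contact_force"],s["opening"])
im=capture("top"); S=cam("side");T=cam("top")
cv2.imwrite("pics/t2.png",np.hstack([cv2.resize(im[150:260,210:300,::-1],None,fx=4.4,fy=4.4,interpolation=cv2.INTER_CUBIC), cv2.resize(capture("side")[180:330,230:335,::-1],None,fx=3.8,fy=484/150,interpolation=cv2.INTER_CUBIC)]))
for n in ("jar","station","index_pin","sampler"):
  for c in ("top","side"):
    r=spotter.spot_point(n,c); print(n,c,[(np.round(d["uv"],1),round(d["p"],2)) for d in r[:2]])
P=lambda uv:(uv[0]/4+210,uv[1]/4+180)
for uv,z in (((229,235),.150),((235,283),.104)): print("side z",z,onz(ray(S,P(uv)),z))
E
```

```text
[0.45218324 0.22323371 0.05793943] [-0.38735978  0.45901569  0.79759919] 0.043538449261066335
jar top [(array([251.4, 202.5]), 0.47)]
jar side [(array([269.5, 265.4]), 0.87)]
station top [(array([253.2, 201. ]), 0.74)]
station side [(array([267.8, 270.1]), 0.74)]
index_pin top [(array([252.7, 240.9]), 0.83)]
index_pin side [(array([307.7, 282.9]), 0.98), (array([367.7, 253. ]), 0.57)]
sampler top [(array([253.7, 218.5]), 0.95)]
sampler side [(array([291.6, 287.5]), 0.63)]
side z 0.15 [0.59176111 0.2356864  0.15      ]
side z 0.104 [0.59342886 0.23237571 0.104     ]
```

View pics/t2.png

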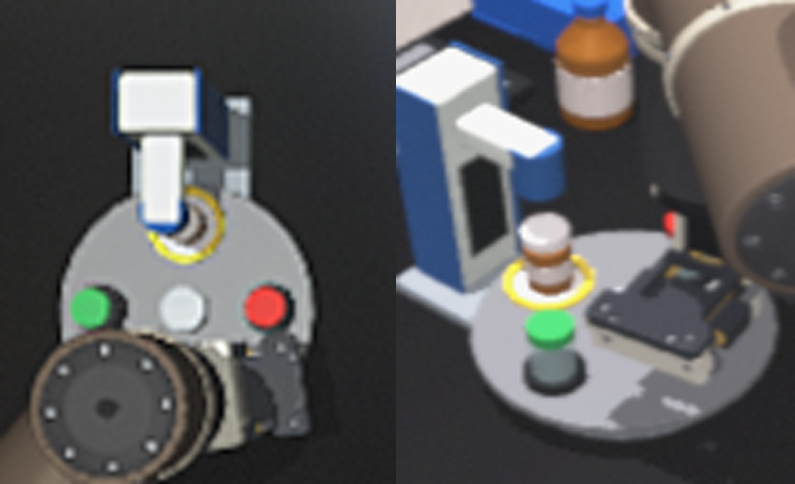

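The jar stands upright at the rim's centre, under the blue head. The head is within about 3 mm of the jar's axis, and the base plate lies along the station's direction. The carousel is at its stop. Lifting off and heading for the cover.

```bash
python3 - <<'E'
from h import *
s=robot.read_state(); tgt=np.array([.5622,-.2829,.1103])+.1*nrm
p,q=s["ee_pos"]+[0,0,.2],R.from_quat(s["eef_rot"])
plan(tgt,Rs,12,p,q,g=.45)
E
```

```text
[-0.028, -0.174, 0.02, -0.003, 0.055, 0.011, 0.45]
[-0.031, -0.174, 0.019, -0.003, 0.055, 0.011, 0.45]
[-0.033, -0.174, 0.017, -0.003, 0.056, 0.011, 0.45]
[-0.035, -0.173, 0.015, -0.003, 0.055, 0.011, 0.45]
[-0.037, -0.173, 0.013, -0.003, 0.056, 0.011, 0.45]
[-0.039, -0.173, 0.011, -0.003, 0.055, 0.011, 0.45]
[-0.041, -0.172, 0.009, -0.003, 0.056, 0.011, 0.45]
[-0.043, -0.172, 0.006, -0.003, 0.055, 0.012, 0.45]
[-0.045, -0.172, 0.004, -0.003, 0.056, 0.011, 0.45]
[-0.046, -0.171, 0.002, -0.003, 0.055, 0.012, 0.45]
[-0.048, -0.171, 0.0, -0.003, 0.056, 0.011, 0.45]
[-0.049, -0.171, -0.003, -0.003, 0.055, 0.012, 0.45]
end [ 0.6122 -0.2811  0.1968] err [-0.     -0.0001 -0.0001]
```

Emit:
apply_moves --motion '[[[0,0,-0.08,0,0,0,0.5],[0,0,-0.18,0,0,0,0.5],[0,0,-0.2,0,0,0,0.5],[0,0,-0.2,0,0,0,0.5],[0,0,-0.14,0,0,0,0.5]]]'

```text
time: 30.4
ee_pos: [0.4528, 0.2233, 0.2607]
eef_rot: [-0.073, 0.997, 0.001, 0.001]
contact_force: [0.4, 0.1, -0.0]
opening: 0.0439
grasp_force: 0.0
```

Emit:
apply_moves --motion '[[[-0.028,-0.174,0.02,-0.003,0.055,0.011,0.45],[-0.031,-0.174,0.019,-0.003,0.055,0.011,0.45],[-0.033,-0.174,0.017,-0.003,0.056,0.011,0.45],[-0.035,-0.173,0.015,-0.003,0.055,0.011,0.45],[-0.037,-0.173,0.013,-0.003,0.056,0.011,0.45],[-0.039,-0.173,0.011,-0.003,0.055,0.011,0.45],[-0.041,-0.172,0.009,-0.003,0.056,0.011,0.45],[-0.043,-0.172,0.006,-0.003,0.055,0.012,0.45],[-0.045,-0.172,0.004,-0.003,0.056,0.011,0.45],[-0.046,-0.171,0.002,-0.003,0.055,0.012,0.45],[-0.048,-0.171,0,-0.003,0.056,0.011,0.45],[-0.049,-0.171,-0.003,-0.003,0.055,0.012,0.45]]]' --force 20

```text
time: 31.9
ee_pos: [0.6126, -0.2825, 0.1963]
eef_rot: [-0.018, 0.966, -0.005, -0.26]
contact_force: [1.2, -0.0, 1.4]
opening: 0.0392
grasp_force: 0.0
```

Emit:
apply_moves --motion '[[[0,0,0,0,0,0,0.45],[0,0,0,0,0,0,0.45]]]'

```text
time: 32.15
ee_pos: [0.6121, -0.2812, 0.196]
eef_rot: [-0.018, 0.966, -0.005, -0.259]
contact_force: [-0.1, 0.3, 0.4]
opening: 0.0392
grasp_force: 0.0
```

```bash
python3 - <<'E'
from h import *
s=robot.read_state(); tgt=np.array([.5622,-.2829,.1103])
look("w9",["cover_grip"]); c,_=load("w9"); print(proj(c,tgt+tg*nrm))
plan(tgt,Rs,4,g=.45)
E
```

```text
{'cover_grip': [319.6, 206.2, 0.91]}
[317.19527846 205.90067671]
[0.0, -0.001, 0.101, 0.0, 0.0, 0.0, 0.45]
[0.0, 0.0, 0.101, 0.0, 0.001, 0.0, 0.45]
[0.0, -0.001, 0.1, 0.0, 0.0, 0.0, 0.45]
[0.0, 0.0, 0.101, -0.001, 0.001, 0.0, 0.45]
end [ 0.5621 -0.2829  0.1102] err [-0.0001  0.     -0.0001]
```

Emit:
apply_moves --motion '[[[0,0,0.1,0,0,0,0.45],[0,0,0.1,0,0,0,0.45],[0,0,0.1,0,0,0,0.45],[0,0,0.095,0,0,0,0.45],[0,0,0,0,0,0,0],[0,0,0,0,0,0,0],[0,0,0,0,0,0,0],[0,0,0,0,0,0,0],[0,0,0,0,0,0,0],[0,0,0,0,0,0,0]]]'

```text
time: 33.5
ee_pos: [0.5638, -0.2831, 0.1122]
eef_rot: [-0.019, 0.966, -0.005, -0.258]
contact_force: [2.2, 1.9, 5.7]
opening: 0.0117
grasp_force: 20.0
```

Emit:
apply_moves --motion '[[[0,0.05,0,0,0,0,0],[0,0.08,0,0,0,0,0],[0,0.08,0,0,0,0,0],[0,0.08,0,0,0,0,0],[0,0.08,0,0,0,0,0],[0,0.05,0,0,0,0,0],[0,0.025,0,0,0,0,0],[0,0.01,0,0,0,0,0],[0,0,0,0,0,0,0]]]'

```text
time: 34.62
ee_pos: [0.5596, -0.1692, 0.1122]
eef_rot: [-0.019, 0.966, -0.005, -0.258]
contact_force: [2.9, 0.6, 7.4]
opening: 0.012
grasp_force: 20.0
```

Emit:
apply_moves --motion '[[[0,0.01,0,0,0,0,0],[0,0.01,0,0,0,0,0],[0,0.008,0,0,0,0,0],[0,0,0,0,0,0,0]]]'

```text
time: 35.12
ee_pos: [0.5595, -0.1669, 0.1123]
eef_rot: [-0.018, 0.966, -0.008, -0.258]
contact_force: [4.2, -20.8, -0.2]
opening: 0.012
grasp_force: 20.0
```

Emit:
apply_moves --motion '[[[0,-0.018,0,0,0,0,0],[0,0,0,0,0,0,0.45],[0,0,0,0,0,0,0.45],[0,0,0,0,0,0,0.45],[0,0,-0.1,0,0,0,0.45],[0,0,-0.15,0,0,0,0.45],[0,0,-0.2,0,0,0,0.45],[0,0,-0.2,0,0,0,0.45],[0,0,0,0,0,0,0.45],[0,0,0,0,0,0,0.45]]]'

```text
time: 36.38
ee_pos: [0.6393, -0.1634, 0.2511]
eef_rot: [-0.018, 0.966, -0.005, -0.259]
contact_force: [-1.0, 0.6, -0.9]
opening: 0.0392
grasp_force: 0.0
```

```bash
python3 - <<'E'
from h import *
print(robot.read_state()["ee_pos"])
look("w10",["cover_grip"]); c,_=load("w10"); print(proj(c,G))
S=capture("side"); print([(np.round(d["uv"],1),round(d["p"],2)) for n in ("jar","station","index_pin","cover_grip") for d in spotter.spot_point(n,"side")[:1]])
cv2.imwrite("pics/fin.png",np.vstack([S[130:330,180:460,::-1],cv2.imread("pics/w10.png")[80:280,60:340]]).repeat(1,0))
E
```

```text
[ 0.63934947 -0.16335226  0.2511381 ]
{}
[314.21529153 184.68675457]
[(array([266.2, 266.2]), 0.8), (array([268.7, 269.1]), 0.89), (array([312.3, 282.9]), 0.59), (array([361.1, 181.2]), 0.85)]
```

View pics/fin.png

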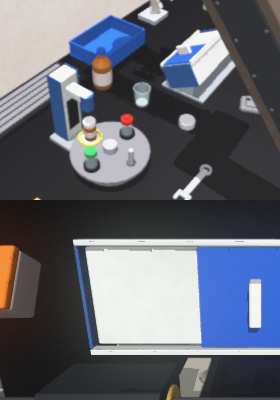

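The cover is shut, with the handle back over the compartment half and the stop felt at 116 mm of travel. The jar is upright under the head, and the gripper is clear of everything. Handing in.

```bash
python3 -c "
from station import robot
print(robot.finish_job())"
```

```text
the job is handed in; nothing more can be done
None
```

The job is handed in at about 36.5 s: the jar stands upright in the yellow rim under the sampling head, the carousel is judged to be at its stop (the pin held against about 50 N), the cover is shut against its stop, and the bystanders I could see look untouched; the gripper slipped off the pin once near the stop and I re-gripped it, and I viewed 13 pictures, over the limit of 10.

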